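Load the tea tray, tall flask last

ROBOT

A 7-joint arm with a two-finger parallel gripper is mounted at the origin on the work surface. World frame = base frame: x ahead of the robot, y to its left, z up, the work surface at z = 0. Lengths are in m, angles in rad, forces in N, time in s.
With the tool pointing down it reaches from about 0.4 to 0.85 m from the base axis. Payload 10.4 kg.
Tool frame: the origin (TCP) lies on the centre line of the jaws, within the pads' length; the fingertips stand 17 mm ahead of it and the grasp point (between the pads) lies 2 mm behind it; z points along the fingers, y is the line along which they close (so a half turn about z gives the same grasp; the last joint's range is limited). The gripper opens to 85 mm and grips with 20 to 120 N. Pads are 22 mm wide; open, the fingers measure 114 mm over their backs; the gripper's body (76 mm by 85 mm) begins 54 mm behind the grasp point. The pads swing forward as they close: fully open they stand 13 mm farther back than shut.
Start: joints at [-1.151, 0.332, -0.065, 1.46, 0.022, 1.35, -0.088], TCP at [0.268, 0.565, 0.248] pointing down, gripper open.
Joint ranges: [-2.6, 2.6], [-0.5, 2.12], [-1.47, 1.34], [0.16, 2.42], [-1.27, 4.41], [0.06, 2.06], [-2.6, 2.6]. Speed limits (rad/s): [2.22, 2.22, 2.79, 2.79, 3.14, 3.14, 3.14].

INTERFACE

Orientations are given as a unit quaternion [x, y, z, w].
In Python, from workcell import get_obs, optics, job gives the robot as it stands. The module is installed in compiled form; this text tells all that it offers.
- The arm moves only by the tool send_rows, never from a script. Its argument "plan" is a list that holds one entry, the list of rows, each a list of 7 numbers: the turn, a rotation vector about the tool's x, y, z in units of 1.5 rad (1.0 is 1.5 rad), then the shift along the tool's x, y, z in units of 20 cm (1.0 is 20 cm), then the opening, from 0 (shut) to 1 (fully open). A call has 1 to 20 rows; each row shifts and turns the commanded pose from where the row before left it, along the tool's axes as they then stand; what a row does not reach is not made up. A row lasts 1/12 s, in which the tool goes at most 41.7 mm and 7.16 degrees, less where a joint would pass 70% of its speed; a pose out of reach is approached as far as the arm can. A call with a number of a shift or a turn outside -1 to 1 is refused whole. A call with a gripper value outside its range is refused whole. The fingers move at their own pace and stop on an object; "squeeze" is the grip in N (left out, the last holds). Time passes only in rows, so rows that do not move let the fingers close. It gives the time, the measured TCP pose, the force, the opening and the grip force at its end, in the units of the state.
- get_obs(): the state, without advancing time (a new reading comes with each control period).
- optics.camera(name): name is "scene" or "top" or "wrist"; returns the picture (384x512x3 uint8, red, green, blue); there is no depth.
- optics.get_calibration(name): a dict with "intrinsics" (3x3 intrinsics, pixels), "distortion" ([k1, k2, p1, p2, k3] as OpenCV has them; the pictures are not rectified), "world_from_camera" (4x4, takes a point from camera to world coordinates); the wrist camera has in their place "T_tool_cam" (4x4, takes a point from camera to tool coordinates, whose origin is the TCP and whose axes are the flange's). Camera axes: x right, y up, looking along -z (the intrinsics and any distortion apply to the point x, -y, -z); pixel columns grow to the right and rows downward; lengths in m; the calibration is good to about 2 mm. A picture is of the moment at which its call begins: read the wrist's pose just before it. get_calibration takes no time and is no camera call.
- job.hand_in(): hands the job in; it is judged then, once.
The state is a dict: "clock": time; "joint_pos": joint angles; "joint_velocities": joint speeds; "tau": joint torques, N m; "position": TCP position; "ee_rot": TCP orientation; "ft_force": force on the tool from outside, world axes, zero at the start; "torque": the same for the moment, N m; "grip_width": opening from 0.0 (shut) to 1.0 (fully open); "grasp_force": force on a finger pad.
Only numpy, scipy, OpenCV 4.12 (cv2) and the standard library are available. Lean on these libraries where they do the work, as an engineer would, in place of code of your own. Each camera call takes 0.05 s, during which the arm holds its last target. There are 200 camera calls.

TASK

Load the wooden tea tray: first stand the small closed green tin in the green-lined pocket, and only then the tall orange flask in the orange-lined pocket, since the flask would be in the way of the tin. Keep both upright all the time, set each one down flat inside its pocket rather than dropping it, and let go.

Things in the scene. Friction and masses are not known exactly. Their poses are not given: they have to be found in the camera images.
- tray: Wooden tray, 174 (x) by 104 (y) by 20 mm high, fixed on the counter, yaw within 0.4 rad. Origin: centre of its underside; z up. Two pockets, each 78 (x) by 92 (y) mm inside; walls 6 mm thick, tops at z = 20 mm; pocket floors at z = 6 mm. Green-lined pocket: centre at tray x = +42 mm, y = 0 (farther from the robot). Orange-lined pocket: x = -42 mm, y = 0 (nearer).
- green_tin: Small low closed green tin box, pale label on top, 46 (x) by 66 (y) by 58 mm high, 0.1 to 0.2 kg, standing, yaw within 0.6 rad. Origin: centre of its underside; z up. Grasp from above across the 46 mm; it fits the pocket with its x along the tray's x, either way round, 13 to 16 mm free each side. A red tin of the same shape is not wanted.
- orange_flask: Tall round orange flask, 56 mm diameter to 135 mm height, black cap 52 mm wide to 150 mm, 0.2 to 0.4 kg, standing. Origin: centre of its underside; z up. Grasp from above on the orange body, 100 to 115 mm up. A steel flask of the same shape is not wanted. Both flasks and tins stand 110 mm or more apart; nothing near them or the tray is over 150 mm tall.
Things that resemble listed ones, but are neither listed nor needed, are in the scene too. Of the things that look like the orange_flask, the middle-sized one is meant.

How it is judged:
By the outcome, as a careful person would: the job done as asked, in the order asked, and still so for the second after the job is handed in, with the robot touching nothing.
It also fails if it takes over 58 s, if anything falls off the work surface, if the arm or the gripper's body presses on something with over 40 N, if the wrist force passes 120 N, or if a joint passes its speed limit or range.

## Working session

There is one attempt and no reset: what is moved stays moved. The work goes in short steps, Python scripts to look and compute and a tool call to move; the robot and the scene stay as the last step left them, time stands still between calls to the robot, and variables do not carry over. Pictures are saved under pics/ and viewed, at most 10 in all, crops included, and the job is handed in when it is done.

Besides the shell and the picture viewer there is one more tool, called after "Call:" in YAML: its name, and indented under it one key for each argument. send_rows: Moves the arm, as the interface text tells. Its arguments: {"type":"object","properties":{"plan":{"type":"array"},"squeeze":{"type":"number"}},"required":["plan"]}

```bash
mkdir -p pics
cat > h.py <<'E'
import numpy as np, cv2
from workcell import get_obs, optics, job
from scipy.spatial.transform import Rotation as R
def snap(n,f):
    o=get_obs(); im=optics.camera(n); cv2.imwrite('pics/'+f,cv2.cvtColor(im,cv2.COLOR_RGB2BGR)); return o,im
def cam(n,o=None):
    c=optics.get_calibration(n); K=np.array(c['intrinsics']);D=np.array(c['distortion'])
    if n=='wrist':
        T=np.eye(4);T[:3,:3]=R.from_quat(o['ee_rot']).as_matrix();T[:3,3]=o['position'];T=T@np.array(c['T_tool_cam'])
    else: T=np.array(c['world_from_camera'])
    return K,D,T
def ray(n,uv,z,o=None):
    K,D,T=cam(n,o); uv=np.array(uv,float).reshape(-1,1,2); z=np.broadcast_to(z,len(uv))
    p=cv2.undistortPoints(uv,K,D)[:,0]; d=np.c_[p[:,0],-p[:,1],-np.ones(len(p))]@T[:3,:3].T; c=T[:3,3]
    return c+d*((z-c[2])/d[:,2])[:,None]
def proj(n,P,o=None):
    K,D,T=cam(n,o); q=(np.array(P,float).reshape(-1,3)-T[:3,3])@T[:3,:3]; q=q*[1,-1,-1]
    return cv2.projectPoints(q,np.zeros(3),np.zeros(3),K,D)[0][:,0]
E
python3 - <<'E'
from h import *
for n in('top','scene'):
    o,im=snap(n,n+'0.png'); K,D,T=cam(n); print(n,T[:3,3].round(3),T[:3,2].round(2),K[0,0],D)
    if n=='top': cv2.imwrite('pics/top0.png',cv2.resize(cv2.imread('pics/top0.png'),(800,600),interpolation=cv2.INTER_CUBIC))
print(o)
E
```

```text
top [ 0.459 -0.078  0.931] [-0.09 -0.02  1.  ] 351.80321089197923 [0.00094402 0.         0.         0.         0.        ]
scene [1.348 0.139 0.554] [0.81 0.24 0.53] 403.0541531863186 [-0.04132416  0.          0.          0.          0.        ]
{'clock': 0.05, 'joint_pos': array([-1.1505932 ,  0.33285145, -0.06468294,  1.46092505,  0.02156687,
        1.34988579, -0.08854542]), 'joint_velocities': array([ 0.00038763, -0.0012385 ,  0.00060875,  0.00146935, -0.00058234,
        0.00152017, -0.00055724]), 'tau': array([ 8.08364275e-04, -6.27372766e+01,  4.86713543e-02, -3.92849207e+01,
        1.63169898e-02,  7.37386319e-03, -4.18633977e-05]), 'position': array([0.26765316, 0.56441235, 0.24753638]), 'ee_rot': array([ 2.19620642e-01,  9.75585107e-01, -6.74948121e-04, -1.33160004e-04]), 'ft_force': array([-0.07319052, -0.33139194, -0.24075618]), 'torque': array([-0.01945601,  0.03256503,  0.01399137]), 'grasp_force': 0.0, 'grip_width': 0.9988788463516529}
```

View pics/top0.png

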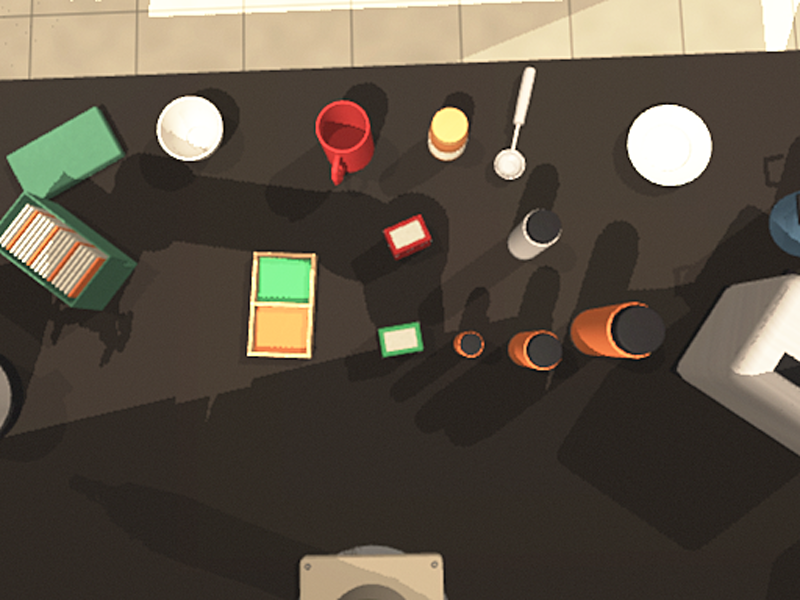

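View pics/scene0.png

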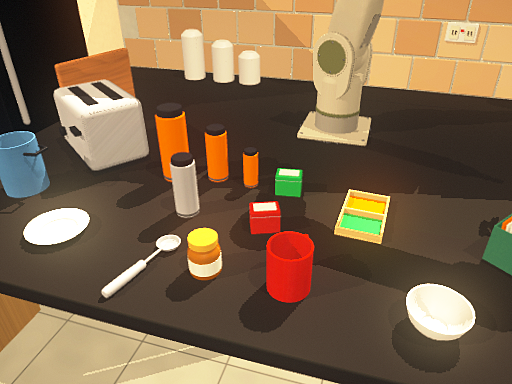

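The top view (800x600) shows the green tin at (400,340), the red tin at (407,236), and the tray at (282,305) with its green pocket farther away. The flask candidates are orange small (469,344), orange middle (535,350), orange large (618,330) and steel (534,233). The middle orange one at (535,350) fits the task, and I'll confirm that in a crop.

Run:
```python
from h import *
o,im=snap('top','t1.png'); im=cv2.imread('pics/t1.png')
c=im[130:250,145:435]  # rows, cols
c=c[:, :]; 
a=cv2.resize(im[155:235,150:285],None,fx=5.9,fy=5.9,interpolation=cv2.INTER_CUBIC)
b=cv2.resize(im[190:240,285:427],None,fx=5.6,fy=5.6,interpolation=cv2.INTER_CUBIC)
cv2.imwrite('pics/a.png',a);cv2.imwrite('pics/b.png',b);print(a.shape,b.shape)
```

```text
(472, 796, 3) (280, 795, 3)
```

View pics/a.png

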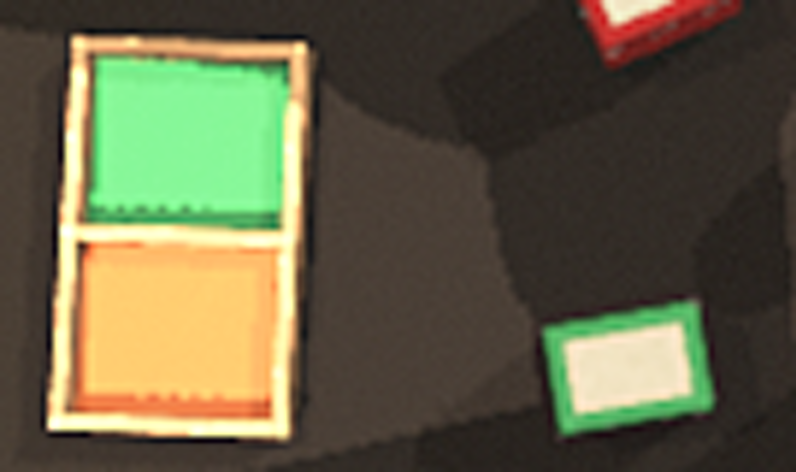

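View pics/b.png

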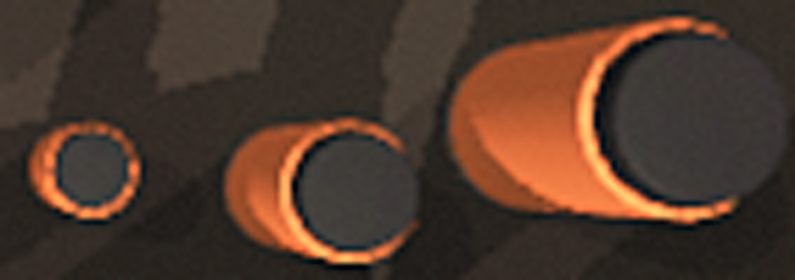

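Crop a shows the tray top corners at (72,38), (310,43), (291,437), (48,428). The tin top corners are at (543,326), (695,302), (715,410), (562,437). Crop b shows the middle flask's cap centred at (355,191), about 126 px wide. The small cap is about 76 px wide and the large one about 175 px.

```bash
cat > m.py <<'E'
from h import *
A=lambda p:(np.array(p,float)+.5)/5.9-.5+[150,155]
B=lambda p:(np.array(p,float)+.5)/5.6-.5+[285,190]
def quad(n,p,z):
    w=ray(n,p,z); c=w.mean(0); e=[np.linalg.norm(w[i]-w[i-1]).round(4) for i in range(4)]
    d=[ (w[i]-w[(i+1)%4])[:2] for i in range(4)]
    print(c.round(4),'edges',e,'angs',[np.arctan2(*x[::-1]).round(3) for x in d])
quad('top',A([[72,38],[310,43],[291,437],[48,428]]),.02)
quad('top',A([[543,326],[695,302],[715,410],[562,437]]),.058)
w=ray('top',B([[355,191],[292,191],[419,191],[225,190]]),[.15,.15,.15,0]);print(w.round(4),'capdia',np.linalg.norm(w[1]-w[2]))
K,D,T=cam('top')
E
python3 m.py
python3 - <<'E'
from h import *
# scene-camera check
c=optics.get_calibration('wrist');print(np.array(c['T_tool_cam']).round(3),np.array(c['intrinsics']).round(0)[0])
E
```

```text
[0.5277 0.1393 0.02  ] edges [np.float64(0.1733), np.float64(0.1068), np.float64(0.1745), np.float64(0.1074)] angs [np.float64(1.519), np.float64(-0.062), np.float64(-1.634), np.float64(3.076)]
[ 0.4632 -0.0583  0.058 ] edges [np.float64(0.0471), np.float64(0.0647), np.float64(0.0459), np.float64(0.065)] angs [np.float64(1.7), np.float64(0.153), np.float64(-1.423), np.float64(-2.995)]
[[ 0.4429 -0.2616  0.15  ]
 [ 0.4435 -0.237   0.15  ]
 [ 0.4422 -0.2865  0.15  ]
 [ 0.4418 -0.2365  0.    ]] capdia 0.049461740348003956
[[ 0.001  0.945  0.328  0.085]
 [ 1.    -0.001 -0.    -0.   ]
 [-0.     0.328 -0.945 -0.126]
 [ 0.     0.     0.     1.   ]] [336.   0. 258.]
```

Calibration check: the tray edges (174/107 mm), tin edges (46/65 mm) and cap width (49.5 mm) all match the sizes given, so the middle flask is the right one. Next I hover over the tin.

```bash
cat > go.py <<'E'
import sys
from h import *
def go(x,y,z,a):
    o=get_obs(); r=R.from_quat(o['ee_rot']); Y=np.array([np.cos(a),np.sin(a),0]);Z=np.array([0,0,-1.]);X=np.cross(Y,Z)
    t=R.from_matrix(np.c_[X,Y,Z]); print('t',o['clock'],'pos',o['position'].round(4),'yang',np.arctan2(*r.as_matrix()[1::-1,1]).round(3),'tot turn',((r.inv()*t).as_rotvec()/1.5).round(4),
    'shift after turn',(t.inv().apply(np.array([x,y,z])-o['position'])/.2).round(4))
if __name__=='__main__': go(*map(float,sys.argv[1:]))
E
python3 go.py .463 -.058 .22 .145
```

```text
t 0.15 pos [0.2677 0.5645 0.2477] yang 1.128 tot turn [-6.000e-04  4.000e-04  6.553e-01] shift after turn [-3.2208  0.5165  0.1385]
```

Call:
send_rows:
  plan:
    - [[0,0,0.0728,0,0,0,1],[0,0,0.0728,0,0,0,1],[0,0,0.0728,0,0,0,1],[0,0,0.0728,0,0,0,1],[0,0,0.0728,0,0,0,1],[0,0,0.0728,0,0,0,1],[0,0,0.0728,0,0,0,1],[0,0,0.0728,0,0,0,1],[0,0,0.0728,0,0,0,1],[0,0,0,-0.19,0.03,0.008,1],[0,0,0,-0.19,0.03,0.008,1],[0,0,0,-0.19,0.03,0.008,1],[0,0,0,-0.19,0.03,0.008,1],[0,0,0,-0.19,0.03,0.008,1],[0,0,0,-0.19,0.03,0.008,1],[0,0,0,-0.19,0.03,0.008,1],[0,0,0,-0.19,0.03,0.008,1],[0,0,0,-0.19,0.03,0.008,1]]

```text
clock: 1.65
position: [0.3708, 0.2322, 0.2337]
ee_rot: [0.654, 0.757, 0.0, -0.0]
ft_force: [1.5, 0.6, 0.4]
grip_width: 1.002
grasp_force: 0.0
```

Call:
send_rows:
  plan:
    - [[0,0,0,-0.19,0.03,0.008,1],[0,0,0,-0.19,0.03,0.008,1],[0,0,0,-0.19,0.03,0.008,1],[0,0,0,-0.19,0.03,0.008,1],[0,0,0,-0.19,0.03,0.008,1],[0,0,0,-0.19,0.03,0.008,1],[0,0,0,-0.18,0.03,0.008,1],[0,0,0,0,0,0,1],[0,0,0,0,0,0,1]]

```text
clock: 2.4
position: [0.4505, -0.0228, 0.2225]
ee_rot: [0.656, 0.755, -0.0, -0.0]
ft_force: [0.2, 1.0, -1.2]
grip_width: 1.001
grasp_force: 0.0
```

```bash
python3 go.py .463 -.058 .22 .145
python3 - <<'E'
from h import *
o,im=snap('wrist','w1.png'); np.save('w1.npy',o,allow_pickle=True)
cv2.imwrite('pics/w1b.png',cv2.resize(cv2.imread('pics/w1.png'),(800,600),interpolation=cv2.INTER_CUBIC))
E
```

```text
t 2.4 pos [ 0.4505 -0.0228  0.2225] yang 0.141 tot turn [-0.0002 -0.     -0.0026] shift after turn [-0.1833  0.0366  0.0127]
```

View pics/w1b.png

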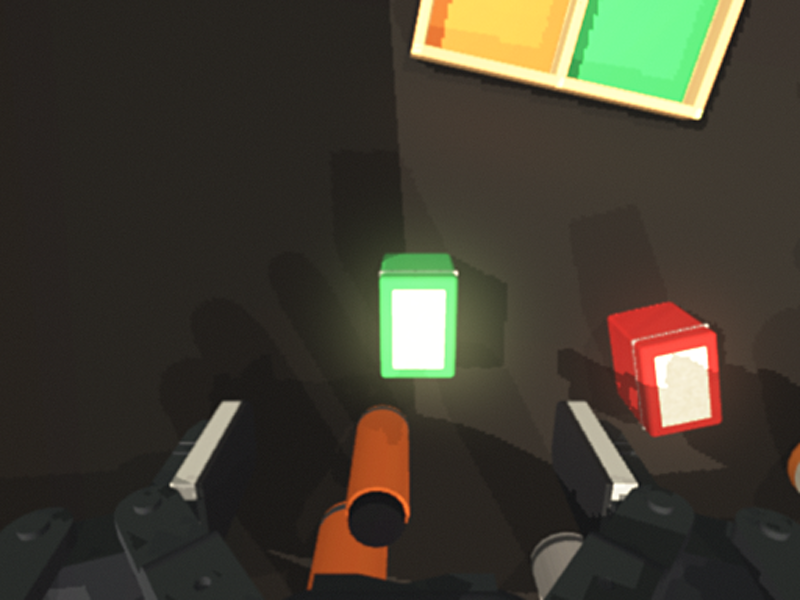

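The wrist view shows the green tin's top face with corners at (379,276), (458,273), (456,378), (381,378). It is nearly square to the jaws, and the red tin is to the right.

```bash
python3 - <<'E'
from h import *
o=np.load('w1.npy',allow_pickle=True).item()
S=lambda p:(np.array(p,float)+.5)/1.5625-.5
w=ray('wrist',S([[379,276],[458,273],[456,378],[381,378]]),.058,o);print(w.round(4),w.mean(0).round(4),[np.linalg.norm(w[i]-w[i-1]).round(4) for i in range(4)])
w=ray('wrist',S([[411,55],[697,119]]),.02,o);print(w.round(4),np.arctan2(*(w[1]-w[0])[1::-1]),np.linalg.norm(w[1]-w[0]))
# predicted tray corners
c=np.array([.5277,.1393]);a=-.06;M=np.array([[np.cos(a),-np.sin(a)],[np.sin(a),np.cos(a)]])
print(c+M@[-.087,-.052],c+M@[.087,-.052])
E
python3 go.py .464 -.058 .12 .145
```

```text
[[ 0.437  -0.029   0.058 ]
 [ 0.4819 -0.0207  0.058 ]
 [ 0.4926 -0.0877  0.058 ]
 [ 0.4466 -0.0943  0.058 ]] [ 0.4645 -0.0579  0.058 ] [np.float64(0.066), np.float64(0.0457), np.float64(0.0678), np.float64(0.0465)]
[[0.4382 0.0926 0.02  ]
 [0.6107 0.0822 0.02  ]] -0.060505200887925485 0.1728300458879657
[0.43773842 0.09261044] [0.61142532 0.0821767 ]
t 2.45 pos [ 0.4503 -0.0211  0.2225] yang 0.144 tot turn [-0.0003 -0.0002 -0.0007] shift after turn [-0.1923  0.0412  0.5126]
```

Call:
send_rows:
  plan:
    - [[0,0,0,-0.1,0.022,0,1],[0,0,0,-0.09,0.02,0,1],[0,0,0,0,0,0.125,1],[0,0,0,0,0,0.125,1],[0,0,0,0,0,0.125,1],[0,0,0,0,0,0.125,1],[0,0,0,0,0,0,1],[0,0,0,0,0,0,1]]

```text
clock: 3.12
position: [0.4635, -0.0563, 0.1223]
ee_rot: [0.653, 0.757, -0.001, -0.001]
ft_force: [-0.0, -0.4, 0.6]
grip_width: 1.004
grasp_force: 0.0
```

```bash
python3 go.py .464 -.058 .045 .15;python3 go.py .464 -.058 .045 .15
```

```text
t 3.1167 pos [ 0.4635 -0.0563  0.1223] yang 0.147 tot turn [-0.0018  0.0001 -0.0021] shift after turn [-0.0087  0.0012  0.3865]
t 3.1167 pos [ 0.4635 -0.0563  0.1223] yang 0.147 tot turn [-0.0018  0.0001 -0.0021] shift after turn [-0.0087  0.0012  0.3865]
```

Call:
send_rows:
  plan:
    - [[0,0,-0.002,-0.008,0,0.1,1],[0,0,0,0,0,0.1,1],[0,0,0,0,0,0.1,1],[0,0,0,0,0,0.085,1],[0,0,0,0,0,0,1],[0,0,0,0,0,0,0],[0,0,0,0,0,0,0],[0,0,0,0,0,0,0],[0,0,0,0,0,0,0],[0,0,0,0,0,0,0],[0,0,0,0,0,0,0],[0,0,0,0,0,0,0],[0,0,0,0,0,0,0]]
  squeeze: 40

```text
clock: 4.2
position: [0.4656, -0.0587, 0.0473]
ee_rot: [0.653, 0.758, 0.001, 0.0]
ft_force: [-1.8, 0.3, 9.1]
grip_width: 0.531
grasp_force: 40.5
```

Call:
send_rows:
  plan:
    - [[0,0,0,0,0,-0.06,0],[0,0,0,0,0,-0.12,0],[0,0,0,0,0,-0.14,0],[0,0,0,0,0,-0.14,0],[0,0,0,0,0,-0.06,0],[0,0,0,0,0,0,0],[0,0,0,0,0,0,0]]

```text
clock: 4.78
position: [0.4649, -0.0587, 0.1503]
ee_rot: [0.653, 0.758, 0.001, 0.0]
ft_force: [-0.2, 0.5, -2.0]
grip_width: 0.532
grasp_force: 42.2
```

```bash
python3 go.py .5696 .1368 .15 -.06
```

```text
t 4.7833 pos [ 0.4649 -0.0587  0.1503] yang 0.149 tot turn [ 0.0013 -0.0008  0.139 ] shift after turn [1.0071 0.4642 0.0016]
```

Call:
send_rows:
  plan:
    - [[0,0,0.035,0,0,0,0],[0,0,0.035,0,0,0,0],[0,0,0.035,0,0,0,0],[0,0,0.034,0,0,0,0],[0,0,0,0.06,0.03,0,0],[0,0,0,0.12,0.056,0,0],[0,0,0,0.12,0.056,0,0],[0,0,0,0.13,0.06,0,0],[0,0,0,0.13,0.06,0,0],[0,0,0,0.13,0.06,0,0],[0,0,0,0.13,0.06,0,0],[0,0,0,0.12,0.056,0,0],[0,0,0,0.06,0.026,0,0],[0,0,0,0,0,0,0],[0,0,0,0,0,0,0],[0,0,0,0,0,0,0]]

```text
clock: 6.12
position: [0.5687, 0.1338, 0.149]
ee_rot: [0.728, 0.685, -0.001, -0.0]
ft_force: [0.4, -1.1, -1.1]
grip_width: 0.53
grasp_force: 42.2
```

```bash
python3 go.py .5696 .1368 .064 -.06
python3 - <<'E'
from h import *
o,im=snap('wrist','w2.png')
cv2.imwrite('pics/w2b.png',cv2.resize(cv2.imread('pics/w2.png'),(800,600),interpolation=cv2.INTER_CUBIC))
c=np.array([.5277,.1393]);a=-.06;M=np.array([[np.cos(a),-np.sin(a)],[np.sin(a),np.cos(a)]])
print(proj('wrist',[[*(c+M@p),.02] for p in([.087,.052],[.087,-.052],[-.087,-.052],[-.087,.052])],o)*1.5625)
E
```

```text
t 6.1167 pos [0.5687 0.1338 0.149 ] yang -0.061 tot turn [-0.0007  0.0007 -0.0007] shift after turn [0.0151 0.0037 0.4251]
[[499.29222894 178.43040398]
 [487.7517766  373.63961322]
 [166.79730139 373.53698177]
 [134.32760515 178.18931477]]
```

View pics/w2b.png

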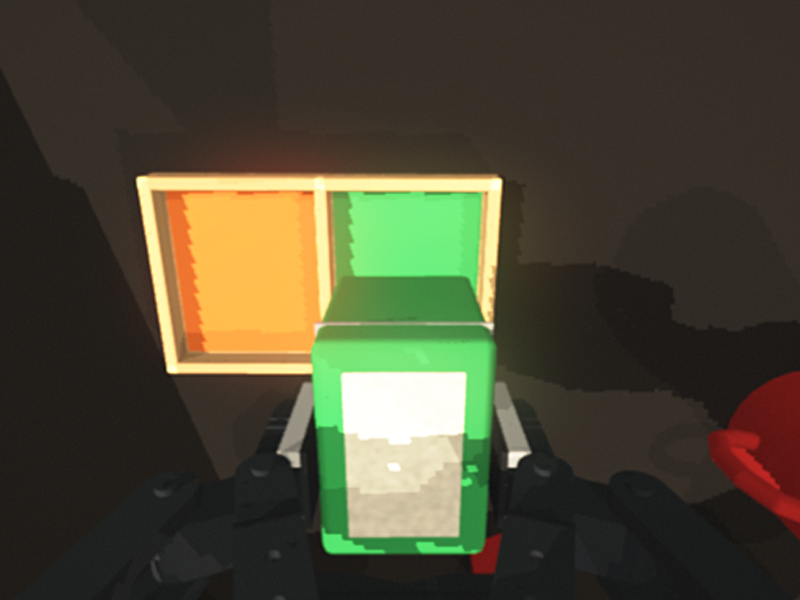

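The tray's corners sit where predicted (within about 3 px). The tin is upright in the jaws, with top corners at about (314,325), (493,325), (487,553), (322,553). I'll compute its centre in the grip.

```bash
python3 - <<'E'
from h import *
o=get_obs();print(o['position'])
S=lambda p:(np.array(p,float)+.5)/1.5625-.5
w=ray('wrist',S([[314,325],[493,325],[488,553],[321,553]]),o['position'][2]+.0115,o);print(w.round(4),w.mean(0),np.linalg.norm(w[1]-w[2]),np.linalg.norm(w[1]-w[0]))
E
python3 go.py .5696 .1368 .054 -.06
```

```text
[0.56875943 0.13363742 0.1493066 ]
[[0.5501 0.1723 0.1608]
 [0.5923 0.1697 0.1608]
 [0.5905 0.1013 0.1608]
 [0.5441 0.104  0.1608]] [0.56926201 0.13683371 0.1608066 ] 0.06848794106687382 0.042211343663433966
t 6.1667 pos [0.5688 0.1336 0.1493] yang -0.062 tot turn [-0.0005  0.0004 -0.0011] shift after turn [0.016  0.0032 0.4765]
```

Call:
send_rows:
  plan:
    - [[0,0,0,0.005,0.002,0.07,0],[0,0,0,0,0,0.09,0],[0,0,0,0,0,0.09,0],[0,0,0,0,0,0.09,0],[0,0,0,0,0,0.07,0],[0,0,0,0,0,0.035,0],[0,0,0,0,0,0,0],[0,0,0,0,0,0,0],[0,0,0,0,0,0,0]]

```text
clock: 6.92
position: [0.5702, 0.1359, 0.0618]
ee_rot: [0.728, 0.685, 0.001, 0.0]
ft_force: [0.9, 0.3, -0.7]
grip_width: 0.53
grasp_force: 42.2
```

Call:
send_rows:
  plan:
    - [[0,0,0,0,0,0.006,0],[0,0,0,0,0,0.006,0],[0,0,0,0,0,0.006,0],[0,0,0,0,0,0,0],[0,0,0,0,0,0,0]]

```text
clock: 7.33
position: [0.5696, 0.1361, 0.0571]
ee_rot: [0.728, 0.686, 0.0, -0.0]
ft_force: [0.1, 0.6, -1.3]
grip_width: 0.53
grasp_force: 42.2
```

Call:
send_rows:
  plan:
    - [[0,0,0,0,0,0.006,0],[0,0,0,0,0,0.006,0],[0,0,0,0,0,0,0],[0,0,0,0,0,0,0]]

```text
clock: 7.67
position: [0.5696, 0.136, 0.0546]
ee_rot: [0.728, 0.685, -0.0, -0.0]
ft_force: [-0.9, -0.1, -2.0]
grip_width: 0.529
grasp_force: 42.2
```

Call:
send_rows:
  plan:
    - [[0,0,0,0,0,0.005,0],[0,0,0,0,0,0,0],[0,0,0,0,0,0,0]]

```text
clock: 7.92
position: [0.5696, 0.1361, 0.0537]
ee_rot: [0.728, 0.685, 0.0, -0.0]
ft_force: [-0.3, -0.6, -1.4]
grip_width: 0.532
grasp_force: 42.2
```

Call:
send_rows:
  plan:
    - [[0,0,0,0,0,0.005,0],[0,0,0,0,0,0,0],[0,0,0,0,0,0,0]]

```text
clock: 8.17
position: [0.5698, 0.1361, 0.0534]
ee_rot: [0.728, 0.685, 0.0, -0.0]
ft_force: [-4.3, -0.7, 7.1]
grip_width: 0.528
grasp_force: 43.1
```

Force rose to +7 N, so the tin is on the pocket floor. I release and lift.

Call:
send_rows:
  plan:
    - [[0,0,0,0,0,0,0.65],[0,0,0,0,0,0,0.8],[0,0,0,0,0,0,1],[0,0,0,0,0,0,1],[0,0,0,0,0,0,1],[0,0,0,0,0,0,1],[0,0,0,0,0,-0.05,1],[0,0,0,0,0,-0.1,1],[0,0,0,0,0,-0.15,1],[0,0,0,0,0,-0.15,1],[0,0,0,0,0,-0.15,1],[0,0,0,0,0,-0.15,1],[0,0,0,0,0,-0.15,1],[0,0,0,0,0,-0.15,1],[0,0,0,0,0,-0.1,1],[0,0,0,0,0,0,1],[0,0,0,0,0,0,1]]

```text
clock: 9.58
position: [0.5701, 0.1359, 0.2843]
ee_rot: [0.728, 0.685, 0.001, 0.0]
ft_force: [-0.9, -0.3, 0.0]
grip_width: 0.997
grasp_force: 0.0
```

```bash
python3 go.py .443 -.2 .29 -.5
python3 - <<'E'
from h import *
o,im=snap('wrist','w3.png')
cv2.imwrite('pics/w3b.png',im[::-1,::-1,::-1][::-1,::-1])
E
```

```text
t 9.5833 pos [0.5701 0.1359 0.2843] yang -0.061 tot turn [ 0.0013 -0.0013  0.2929] shift after turn [-1.7787  0.2476 -0.0285]
```

View pics/w3b.png

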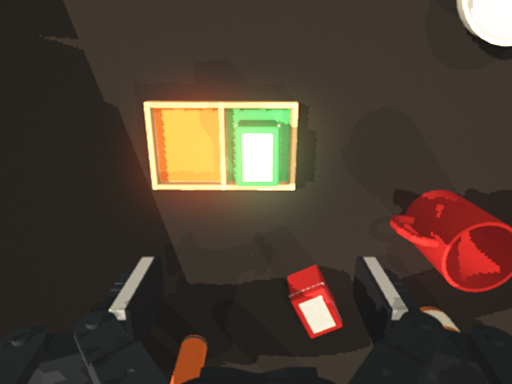

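The tin stands upright inside the green pocket, around (257,155), clear of the walls. Next is the hover near the middle flask.

```bash
python3 go.py .443 -.21 .29 -.06
```

```text
t 9.6333 pos [0.5695 0.136  0.2829] yang -0.06 tot turn [ 0.0002 -0.0003 -0.0003] shift after turn [-1.7647 -0.5277 -0.0353]
```

Call:
send_rows:
  plan:
    - [[0,0,0,-0.08,-0.024,-0.03,1],[0,0,0,-0.14,-0.042,0,1],[0,0,0,-0.17,-0.051,0,1],[0,0,0,-0.17,-0.051,0,1],[0,0,0,-0.17,-0.051,0,1],[0,0,0,-0.17,-0.051,0,1],[0,0,0,-0.17,-0.051,0,1],[0,0,0,-0.17,-0.051,0,1],[0,0,0,-0.17,-0.051,0,1],[0,0,0,-0.17,-0.051,0,1],[0,0,0,-0.12,-0.036,0,1],[0,0,0,-0.06,-0.018,0,1],[0,0,0,0,0,0,1],[0,0,0,0,0,0,1],[0,0,0,0,0,0,1]]

```text
clock: 10.88
position: [0.4432, -0.2077, 0.2881]
ee_rot: [0.728, 0.686, -0.0, -0.0]
ft_force: [0.2, 0.6, -0.5]
grip_width: 1.002
grasp_force: 0.0
```

```bash
python3 go.py .443 -.263 .29 -.06
python3 - <<'E'
from h import *
o,im=snap('wrist','w4.png'); np.save('w4.npy',o,allow_pickle=True)
cv2.imwrite('pics/w4b.png',cv2.resize(cv2.imread('pics/w4.png'),(800,600),interpolation=cv2.INTER_CUBIC))
t=np.linspace(0,6.28,40)
for z,r in((.15,.026),(.135,.028)):
    q=proj('wrist',np.c_[.443+r*np.cos(t),-.263+r*np.sin(t),z+0*t],o)*1.5625;print(z,q.min(0),q.max(0))
E
```

```text
t 10.8833 pos [ 0.4432 -0.2077  0.2881] yang -0.059 tot turn [-0.0008 -0.0001  0.0008] shift after turn [-0.2763  0.0156 -0.0096]
0.15 [362.50094638 333.84823066] [454.94653654 416.50306752]
0.135 [361.01680723 320.24295807] [456.01878958 405.89023723]
```

View pics/w4b.png

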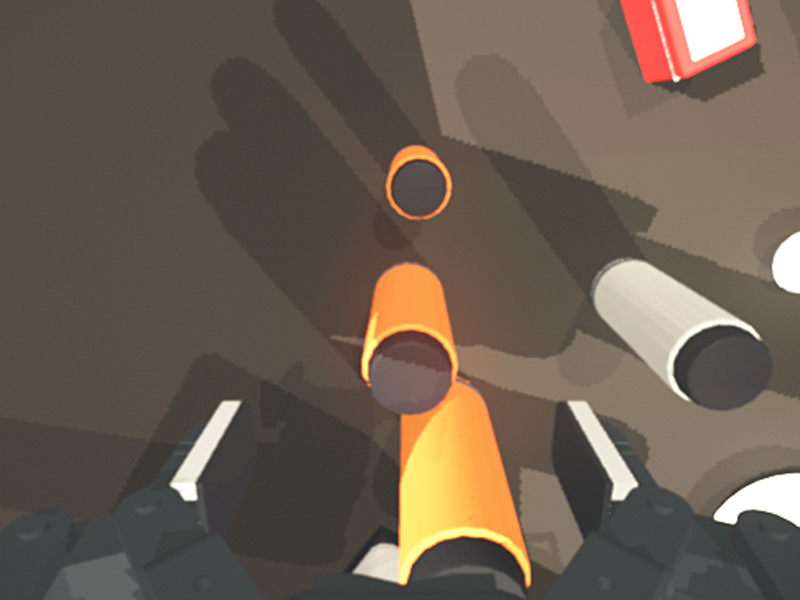

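The middle flask's rim spans columns 362–457 and its cap is at about (411,373), which agrees with the (0.443,-0.263) prediction within about 1 mm. The large flask is behind it, with the near edge of its base at about (470,383). I'll check clearance to it.

```bash
python3 - <<'E'
from h import *
o=np.load('w4.npy',allow_pickle=True).item()
S=lambda p:(np.array(p,float)+.5)/1.5625-.5
print(ray('wrist',S([[450,382]]),0,o), ray('wrist',S([[411,373]]),.15,o),ray('wrist',S([[465,530],[465,530]]),[.18,.2],o))
B=lambda p:(np.array(p,float)+.5)/5.6-.5+[285,190]
print(ray('top',B([[450,115]]),0),ray('top',B([[700,118]]*3),[.18,.2,.22]))
E
python3 go.py .4435 -.263 .115 -.06
```

```text
[[ 0.47583429 -0.34966114  0.        ]] [[ 0.4442438  -0.26081098  0.15      ]] [[ 0.46959111 -0.34436875  0.18      ]
 [ 0.46778899 -0.32550573  0.2       ]]
[[ 0.47392905 -0.34280821  0.        ]] [[ 0.46741444 -0.38483007  0.18      ]
 [ 0.46719748 -0.37665128  0.2       ]
 [ 0.46698053 -0.36847249  0.22      ]]
t 10.9333 pos [ 0.4434 -0.2075  0.2882] yang -0.058 tot turn [-0.0006 -0.0001  0.0012] shift after turn [-0.2769  0.0173  0.8659]
```

Call:
send_rows:
  plan:
    - [[0,0,0,-0.09,0.008,0,1],[0,0,0,-0.11,0.008,0,1],[0,0,0,-0.072,0.004,0,1],[0,0,0,0,0,0.1,1],[0,0,0,0,0,0.15,1],[0,0,0,0,0,0.15,1],[0,0,0,0,0,0.1,1],[0,0,0,0,0,0,1],[0,0,0,0,0,0,1]]

```text
clock: 11.68
position: [0.4437, -0.2626, 0.1883]
ee_rot: [0.728, 0.686, -0.001, -0.001]
ft_force: [0.4, -0.5, 0.9]
grip_width: 0.999
grasp_force: 0.0
```

```bash
python3 go.py .444 -.262 .107 -.06
```

```text
t 11.6833 pos [ 0.4437 -0.2626  0.1883] yang -0.059 tot turn [-0.0015  0.0001  0.0005] shift after turn [0.0032 0.0013 0.4067]
```

Call:
send_rows:
  plan:
    - [[0,0,0,0,0,0.08,1],[0,0,0,0,0,0.1,1],[0,0,0,0,0,0.1,1],[0,0,0,0,0,0.08,1],[0,0,0,0,0,0.045,1],[0,0,0,0,0,0,1],[0,0,0,0,0,0,1],[0,0,0,0,0,0,0],[0,0,0,0,0,0,0],[0,0,0,0,0,0,0],[0,0,0,0,0,0,0],[0,0,0,0,0,0,0],[0,0,0,0,0,0,0],[0,0,0,0,0,0,0]]
  squeeze: 60

```text
clock: 12.85
position: [0.4442, -0.2639, 0.109]
ee_rot: [0.728, 0.685, 0.001, 0.0]
ft_force: [-2.3, 1.2, 9.6]
grip_width: 0.644
grasp_force: 61.7
```

Call:
send_rows:
  plan:
    - [[0,0,0,0,0,-0.03,0],[0,0,0,0,0,-0.06,0],[0,0,0,0,0,-0.1,0],[0,0,0,0,0,-0.13,0],[0,0,0,0,0,-0.13,0],[0,0,0,0,0,-0.13,0],[0,0,0,0,0,-0.13,0],[0,0,0,0,0,-0.1,0],[0,0,0,0,0,-0.06,0],[0,0,0,0,0,-0.03,0],[0,0,0,0,0,0,0],[0,0,0,0,0,0,0]]

```text
clock: 13.85
position: [0.4434, -0.2632, 0.2869]
ee_rot: [0.728, 0.686, -0.0, -0.0]
ft_force: [-0.3, -0.4, -4.8]
grip_width: 0.645
grasp_force: 64.5
```

```bash
python3 go.py .4858 .1418 .29 -.06
```

```text
t 13.85 pos [ 0.4434 -0.2632  0.2869] yang -0.06 tot turn [-0.0006 -0.0003 -0.0001] shift after turn [ 2.0343  0.0901 -0.0154]
```

Call:
send_rows:
  plan:
    - [[0,0,0,0.04,0.002,0,0],[0,0,0,0.08,0.004,0,0],[0,0,0,0.12,0.005,0,0],[0,0,0,0.14,0.006,0,0],[0,0,0,0.14,0.006,0,0],[0,0,0,0.14,0.006,0,0],[0,0,0,0.14,0.006,0,0],[0,0,0,0.14,0.006,0,0],[0,0,0,0.14,0.006,0,0],[0,0,0,0.14,0.006,0,0],[0,0,0,0.14,0.006,0,0],[0,0,0,0.14,0.006,0,0],[0,0,0,0.14,0.006,0,0],[0,0,0,0.14,0.006,0,0],[0,0,0,0.12,0.005,0,0],[0,0,0,0.08,0.004,0,0],[0,0,0,0.05,0.003,0,0],[0,0,0,0,0,0,0],[0,0,0,0,0,0,0],[0,0,0,0,0,0,0]]

```text
clock: 15.52
position: [0.4861, 0.1389, 0.2876]
ee_rot: [0.729, 0.685, -0.0, 0.0]
ft_force: [-0.0, 0.3, -3.2]
grip_width: 0.644
grasp_force: 64.4
```

```bash
python3 go.py .4858 .1418 .13 -.06
```

```text
t 15.5167 pos [0.4861 0.1389 0.2876] yang -0.063 tot turn [-0.0001  0.0003 -0.0017] shift after turn [ 0.0146 -0.0026  0.7879]
```

Call:
send_rows:
  plan:
    - [[0,0,0,0.007,0,0.05,0],[0,0,0,0.006,0,0.1,0],[0,0,0,0,0,0.12,0],[0,0,0,0,0,0.12,0],[0,0,0,0,0,0.12,0],[0,0,0,0,0,0.1,0],[0,0,0,0,0,0.08,0],[0,0,0,0,0,0.06,0],[0,0,0,0,0,0.03,0],[0,0,0,0,0,0,0],[0,0,0,0,0,0,0],[0,0,0,0,0,0,0]]

```text
clock: 16.52
position: [0.4867, 0.1432, 0.1325]
ee_rot: [0.728, 0.685, 0.001, 0.0]
ft_force: [0.4, -0.6, -2.7]
grip_width: 0.642
grasp_force: 64.3
```

Call:
send_rows:
  plan:
    - [[0,0,0,0,0,0.02,0],[0,0,0,0,0,0.02,0],[0,0,0,0,0,0.015,0],[0,0,0,0,0,0.01,0],[0,0,0,0,0,0,0],[0,0,0,0,0,0,0]]

```text
clock: 17.02
position: [0.4861, 0.1433, 0.1186]
ee_rot: [0.728, 0.685, -0.0, -0.0]
ft_force: [-0.8, 0.8, -2.6]
grip_width: 0.643
grasp_force: 64.4
```

Call:
send_rows:
  plan:
    - [[0,0,0,0,0,0.006,0],[0,0,0,0,0,0,0],[0,0,0,0,0,0,0]]

```text
clock: 17.27
position: [0.4861, 0.1433, 0.1175]
ee_rot: [0.728, 0.685, 0.0, -0.0]
ft_force: [-0.2, -0.4, -3.2]
grip_width: 0.644
grasp_force: 64.4
```

Call:
send_rows:
  plan:
    - [[0,0,0,0,0,0.006,0],[0,0,0,0,0,0,0],[0,0,0,0,0,0,0]]

```text
clock: 17.52
position: [0.4861, 0.1433, 0.1163]
ee_rot: [0.728, 0.685, 0.0, -0.0]
ft_force: [1.1, 0.3, -3.3]
grip_width: 0.645
grasp_force: 64.4
```

Call:
send_rows:
  plan:
    - [[0,0,0,0,0,0.005,0],[0,0,0,0,0,0,0],[0,0,0,0,0,0,0]]

```text
clock: 17.77
position: [0.4861, 0.1433, 0.1152]
ee_rot: [0.728, 0.685, -0.0, -0.0]
ft_force: [0.7, 0.6, -3.4]
grip_width: 0.644
grasp_force: 64.4
```

Call:
send_rows:
  plan:
    - [[0,0,0,0,0,0.003,0],[0,0,0,0,0,0,0],[0,0,0,0,0,0,0]]

```text
clock: 18.02
position: [0.4862, 0.1434, 0.1151]
ee_rot: [0.728, 0.685, 0.0, -0.0]
ft_force: [-3.3, 0.2, 3.7]
grip_width: 0.642
grasp_force: 65.0
```

The flask has touched the floor. I release, rise and back off.

Call:
send_rows:
  plan:
    - [[0,0,0,0,0,0,0.75],[0,0,0,0,0,0,0.85],[0,0,0,0,0,0,1],[0,0,0,0,0,0,1],[0,0,0,0,0,0,1],[0,0,0,0,0,0,1],[0,0,0,0,0,-0.04,1],[0,0,0,0,0,-0.08,1],[0,0,0,0,0,-0.12,1],[0,0,0,0,0,-0.15,1],[0,0,0,0,0,-0.15,1],[0,0,0,0,0,-0.15,1],[0,0,0,0,0,-0.15,1],[0,0,0,0,0,-0.15,1],[0,0,0,0,0,-0.05,1],[0,0,0,0,0,0,1],[0,0,0,0,0,0,1]]

```text
clock: 19.43
position: [0.4862, 0.1432, 0.3229]
ee_rot: [0.728, 0.685, 0.0, 0.0]
ft_force: [0.2, -0.0, -0.1]
grip_width: 1.001
grasp_force: 0.0
```

Run:
```python
from h import *
o,im=snap('scene','s5.png'); a=cv2.imread('pics/s5.png')[80:280,240:480]
b=snap('wrist','w5.png') and cv2.imread('pics/w5.png')
cv2.imwrite('pics/f.png',np.hstack([cv2.resize(a,(420,350)),cv2.resize(b,(380,350))]))
```

```text
(no output)
```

View pics/f.png

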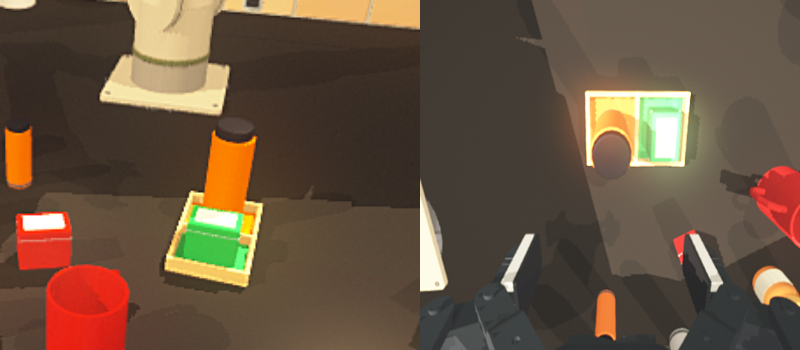

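Both views show the tin and the flask upright inside their pockets, at about (215,225) and (230,165) in the left view. The gripper is clear of both.

```bash
python3 -c "
from workcell import job;print(job.hand_in())"
```

```text
the job is handed in; nothing more can be done
None
```

The green tin and then the middle-sized orange flask were set upright in their lined pockets and released, and the job was handed in at about 19.5 s of the 58 s allowed; the hand-in returned no verdict.

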